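# Brace the square jar in the jar board and twist its lid off

### The arm

A 6-joint arm with a two-finger parallel gripper is mounted at the origin on a cart in front of the work surface, level with it; the furniture and walls round the work are solid. World frame = base frame: x ahead of the robot, y to its left, z up, the work surface at z = 0. Lengths are in m, angles in rad, forces in N, time in s.
With the tool pointing down it reaches from about 0.3 to 0.75 m from the base axis. Payload 8.5 kg.
Tool frame: the origin (TCP) lies at the very end of the fingers, on their centre line; the grasp point (between the pads) lies 19 mm behind it; z points along the fingers, y is the line along which they close (so a half turn about z gives the same grasp; the last joint's range is limited). The gripper opens to 88 mm and grips with 3 to 60 N. Pads are 18 mm wide; open, the fingers measure 123 mm over their backs; the gripper's body (75 mm by 187 mm) begins 45 mm behind the grasp point.
Start: joints at [-1.557, 0.381, 1.297, -0, 1.464, -0.215], TCP at [0.125, -0.536, 0.239] pointing down, gripper open.
Joint ranges: [-3.11, 3.11], [-0.89, 2.33], [0.22, 2.48], [-1.42, 4.56], [0.17, 2.85], [-2.88, 2.88]. Speed limits (rad/s): [2.39, 2.39, 3.14, 3.14, 3.14, 3.14].

### API

Orientations are given as [roll, pitch, yaw] about the fixed x, y, z axes, in that order (R = Rz(yaw) Ry(pitch) Rx(roll)).
In Python, from station import state, snapshot, finish_job gives the robot as it stands.
- The arm moves only by the tool drive_tool, never from a script. Its arguments are lists of equal length, an entry for each row: "grip": the opening in per cent of the stroke, from 0 (shut) to 100 (fully open); "offset": the shift along the tool's x, y, z in mm, a list of three; "angular": the turn, a rotation vector about the tool's x, y, z in rad, a list of three. In form: {"grip": [grip, ...], "offset": [[tx, ty, tz], ...], "angular": [[ax, ay, az], ...]}. A call has exactly 8 rows; each row shifts and turns the commanded pose from where the row before left it, along the tool's axes as they then stand; what a row does not reach is not made up. A row lasts 1/12 s, in which the tool goes at most 41.7 mm and 7.16 degrees, less where a joint would pass 70% of its speed; a pose out of reach is approached as far as the arm can. A call with a gripper value outside its range is refused whole. The fingers move at their own pace and stop on an object; the grip force is fixed at half the most. Time passes only in rows, so rows that do not move let the fingers close, or fill a call up. It gives the time, the measured TCP pose, the force, the opening and the grip force at its end, in the units of the state.
- state(): the state, without advancing time (a new reading comes with each control period).
- snapshot(name): name is "side" or "top" or "wrist"; returns a dict with "pixels" (400x640x3 uint8, red, green, blue), "z_map" (400x640 float32, m along the optical axis (not along the pixel's ray), 0 where there is no reading), "mtx" (3x3 intrinsics, pixels), "k1" (the pictures are not rectified: a ray, as slopes to the right and down, at radius r is drawn at 1 + k1 r^2 times it, then the intrinsics apply), "world_from_camera" (4x4, takes a point from camera to world coordinates). Camera axes: x right, y down, z forward; pixel columns grow to the right and rows downward; lengths in m; the calibration is good to about 2 mm. A picture is of the moment at which its call begins.
- finish_job(): hands the job in; it is judged then, once.
The state is a dict: "clock": time; "q": joint angles; "joint_vel": joint speeds; "joint_torque": joint torques, N m; "eef_pos": TCP position; "tool_rot": TCP orientation; "force": force on the tool from outside, world axes, zero at the start; "moment": the same for the moment, N m; "width": opening from 0.0 (shut) to 1.0 (fully open); "grip_force": force on a finger pad.
Only numpy, scipy, OpenCV 4.12 (cv2) and the standard library are available. Lean on these libraries where they do the work, as an engineer would, in place of code of your own. Each camera call takes 0.05 s, during which the arm holds its last target. There are 200 camera calls.

### The job

Open the square jam jar: lift it out of its cup in the moulded-fibre tray, stand it fully down in the square well of the wooden jar board so that it cannot turn, and let go of it. Then turn its tight lid anticlockwise until the threads let go, raise it straight up a centimetre or two clear of the jar's mouth and finish there, still holding the lid level over the open jar, which stays standing in the well. Leave all the other things where they are.

Things in the scene. Friction and masses are not known exactly. Their poses are not given: they have to be found in the camera images.
- jar_center (a point): the task's jar, the only square glass jar (dark red contents, paper labels, plain metal lid), standing in the tray. Body 56 x 56 mm with 3 mm corners, 66 mm high; with its lid on 91 mm high; about 0.35 kg. The point is the middle of the square body, 33 mm above the jar's underside; x and y are square to its faces (any quarter turn is alike), z up.
- jar_mouth (a point): centre of the jar's mouth, on top of its round neck (40 mm diameter), 87 mm above the jar's underside, hidden under the lid at first. The glass shoulder lies 16 mm below this point. The neck carries three inclined thread ridges; the lid cannot be pulled off until it has been turned past them.
- lid_center (a point): the jar's round twist-off metal lid, 55 mm across, 18 mm high; the point is its middle, half-way up; z is its axis. Screwed on, its middle is about 50 mm above the middle of the jar body. Turning it takes about 0.25 N m at first (grip with 20 N or more), as a springy gasket presses it up with about 12 N; a jar that is not braced just turns along.
- lid_edge (a point): centre of the lid's lower edge, 9 mm below its middle, 2 to 3 mm above the jar's shoulder while screwed on. Three lugs inside come free after 37 to 45 degrees anticlockwise (from above) relative to the jar, rising 2 mm; the jar may turn along up to 12 degrees until the well braces it; 96 degrees meets a stop. A turn of 75 degrees in one grasp is right; then it lifts off freely.
- square_well (a point): the square well in the wooden jar-opening board (124 x 226 mm, top 31 mm above the worktop, fixed): centre of its mouth, level with the board's top. 61 x 61 mm, 20 mm deep, mouth chamfered 3 mm, so the jar has 2.5 mm play each side; x and y are square to its walls. With the jar fully down, the middle of its body is 13 mm above this point.
- round_well (a point): the board's other well, round, 70 mm across and 20 mm deep, for round jars (the square jar does not fit): centre of its mouth, 108 mm from the square well along the board's -y.
- tray_top (a point): the moulded-fibre tray (100 x 284 x 24 mm, fixed): the middle of its top face. Three round cups of 78 mm diameter, 18 mm deep, lie in a row along its y, 92 mm apart, the middle one at this point; the jar stands in any one of them at any yaw, its underside 18 mm below the tray's top.
- tin_small_center (a point): small food tin, 57 mm diameter, 72 mm high, in a cup of the tray (bystander); its middle
- spice_low_center (a point): small round spice jar, 45 mm diameter, 75 mm high, in a cup of the tray (bystander); its middle
- mug_center (a point): mug, 92 x 127 x 93 mm with its handle, at the left side of the worktop (bystander); its middle
- teaspoon_center (a point): teaspoon, 132 mm long, lying on the worktop (bystander); its middle on the worktop
- fork_center (a point): fork, 204 mm long, lying at the right side of the worktop (bystander); its middle on the worktop

How it is judged:
By the outcome, as a careful person would: the job done as asked, in the order asked, and still so for the second after the job is handed in, while the arm keeps its last pose, push and grip.
It also fails if it takes over 72 s, if anything falls off the work surface, if the arm or the gripper's body presses on something with over 40 N, if the wrist force passes 120 N, or if a joint passes its speed limit or range.

## Working session

There is one attempt and no reset: what is moved stays moved. The work goes in short steps, Python scripts to look and compute and a tool call to move; the robot and the scene stay as the last step left them, time stands still between calls to the robot, and variables do not carry over. Pictures are saved under pics/ and viewed, at most 10 in all, crops included, and the job is handed in when it is done.

Besides the shell and the picture viewer there is one more tool, called after "Emit:" in YAML: its name, and indented under it one key for each argument. drive_tool: Moves the arm, as the interface text tells. Its arguments: {"type":"object","properties":{"grip":{"type":"array"},"offset":{"type":"array"},"angular":{"type":"array"}},"required":["grip","offset","angular"]}

```bash
mkdir -p pics; cat > h.py <<'E'
import numpy as np, cv2
from station import state, snapshot, finish_job
def save(s,n): cv2.imwrite(f'pics/{n}.png', s['pixels'][:,:,::-1])
def cloud(s):
    # world points for each pixel from z_map
    K=s['mtx'];h,w=s['z_map'].shape
    u,v=np.meshgrid(np.arange(w),np.arange(h))
    p=cv2.undistortPoints(np.stack([u,v],-1).reshape(-1,1,2).astype(np.float64),K,np.array([s['k1'],0,0,0.]))[:,0]
    z=s['z_map'].reshape(-1,1)
    P=np.hstack([p*z,z]);T=s['world_from_camera']
    W=P@T[:3,:3].T+T[:3,3]; W[z[:,0]==0]=np.nan
    return W.reshape(h,w,3)
def ray(s,uv,zp):
    p=cv2.undistortPoints(np.array(uv,float).reshape(-1,1,2),s['mtx'],np.array([s['k1'],0,0,0.]))[:,0]
    T=s['world_from_camera'];d=np.c_[p,np.ones(len(p))]@T[:3,:3].T;o=T[:3,3]
    return o+d*((zp-o[2])/d[:,2:])
E
python3 - <<'E'
from h import *
for n in('top','side'):
    s=snapshot(n);save(s,n);print(n,s['k1'],s['mtx'].tolist(),s['world_from_camera'].round(3).tolist())
    np.save(n+'.npy',s,allow_pickle=True)
print(state())
a=cv2.imread('pics/top.png');b=cv2.imread('pics/side.png')
E
```

```text
top -0.1624305028905893 [[513.9126874515487, 0.0, 323.6293865932396], [0.0, 513.9126874515487, 208.2672421339704], [0.0, 0.0, 1.0]] [[0.439, -0.708, 0.554, -0.609], [-0.899, -0.353, 0.261, -0.479], [0.011, -0.612, -0.791, 1.611], [0.0, 0.0, 0.0, 1.0]]
side -0.05414470865843605 [[421.53473144110126, 0.0, 322.71591391766833], [0.0, 421.53473144110126, 193.80825821936588], [0.0, 0.0, 1.0]] [[0.985, -0.077, 0.153, 0.257], [-0.171, -0.377, 0.91, -1.167], [-0.013, -0.923, -0.385, 0.603], [0.0, 0.0, 0.0, 1.0]]
{'clock': 0.1, 'q': array([-1.55732328e+00,  3.81130154e-01,  1.29811862e+00, -3.18210454e-05,
        1.46358851e+00, -2.15285878e-01]), 'joint_vel': array([-7.53932235e-04, -1.12337912e-03, -2.37372014e-03,  7.29871138e-05,
       -9.95929825e-04,  9.64068459e-04]), 'joint_torque': array([ 3.80129743e-03, -4.38653612e+01, -2.24912828e+01,  7.15028238e-02,
        3.41297721e-02, -6.90070601e-05]), 'eef_pos': array([ 0.12471709, -0.5354323 ,  0.23822106]), 'tool_rot': array([-3.14037000e+00, -2.34981851e-04,  2.28762206e-01]), 'force': array([-0.17039648, -0.13695598,  0.11244057]), 'moment': array([-0.02530508,  0.01587011, -0.00280901]), 'grip_force': 0.0, 'width': 1.0008266567495523}
```

View pics/top.png

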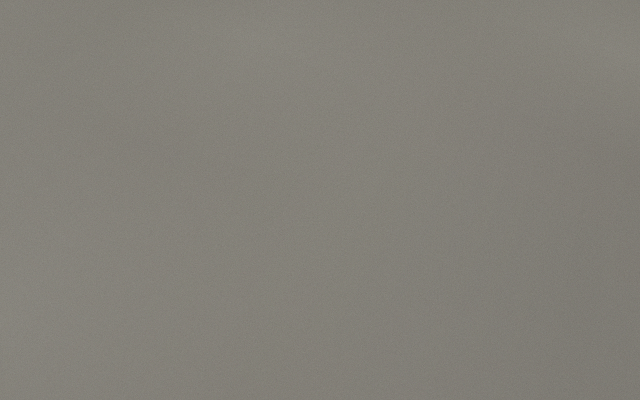

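View pics/side.png

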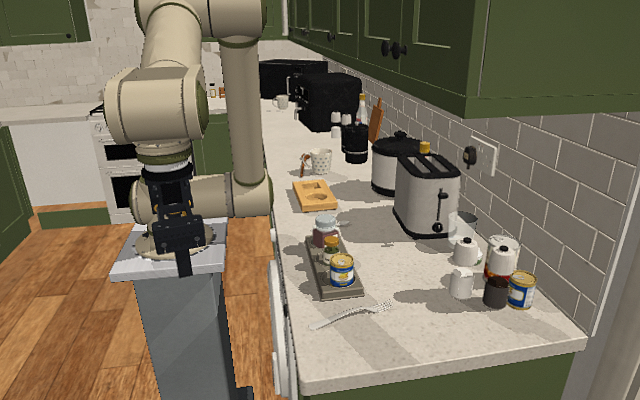

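The top view is blocked and shows only plain grey. The side view shows the jar at about (325,228) in the far cup of the tray, with the spice jar and tin nearer. The board is at (315,195), with the square well probably the far one.

```bash
python3 - <<'E'
from h import *
s=np.load('side.npy',allow_pickle=True).item();W=cloud(s)
print('zmap valid',(s['z_map']>0).mean())
for uv in [(325,216),(325,240),(333,240),(342,258),(330,290),(316,188),(320,197),(300,182),(328,180),(337,206),(302,209),(340,320),(308,240),(350,292),(321,296),(341,238)]:
    print(uv,W[uv[1],uv[0]].round(3))
big=cv2.resize(s['pixels'][165:340,270:410,::-1],None,fx=4,fy=3.4,interpolation=cv2.INTER_CUBIC);cv2.imwrite('pics/sidecrop.png',big)
E
```

```text
zmap valid 0.99584765625
(325, 216) [ 0.437 -0.129  0.097]
(325, 240) [ 0.418 -0.235  0.081]
(333, 240) [ 0.438 -0.238  0.081]
(342, 258) [ 0.444 -0.32   0.076]
(330, 290) [ 0.405 -0.37   0.024]
(316, 188) [0.469 0.243 0.032]
(320, 197) [0.477 0.203 0.013]
(300, 182) [0.419 0.316 0.032]
(328, 180) [0.542 0.397 0.001]
(337, 206) [0.521 0.116 0.012]
(302, 209) [0.4   0.111 0.014]
(340, 320) [ 0.412 -0.446 -0.002]
(308, 240) [ 0.388 -0.123  0.024]
(350, 292) [ 0.452 -0.372  0.014]
(321, 296) [ 0.384 -0.368  0.009]
(341, 238) [ 0.492 -0.086 -0.   ]
```

View pics/sidecrop.png

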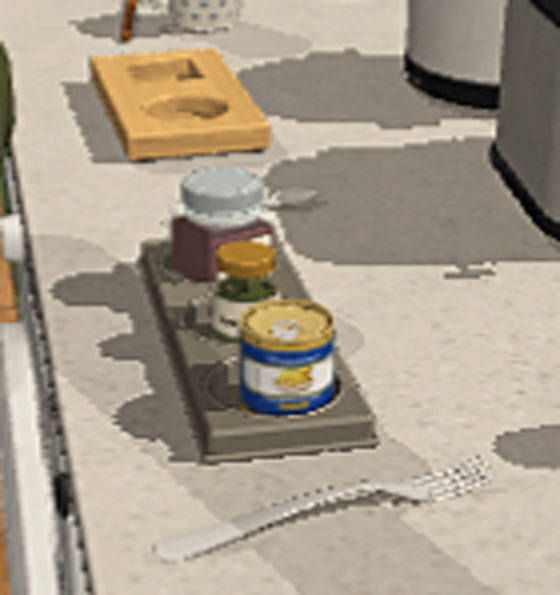

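Emit:
drive_tool:
  grip: [100,100,100,100,100,100,100,100]
  offset:
    - [20,-17,-5]
    - [28,-24,-10]
    - [28,-24,-10]
    - [28,-24,-10]
    - [28,-24,-10]
    - [28,-24,-10]
    - [28,-24,-5]
    - [28,-24,0]
  angular:
    - [0,0,0]
    - [0,0,0]
    - [0,0,0]
    - [0,0,0]
    - [0,0,0]
    - [0,0,0]
    - [0,0,0]
    - [0,0,0]

```text
clock: 0.77
eef_pos: [0.2939, -0.3051, 0.2997]
tool_rot: [3.14, -0.001, 0.228]
force: [1.0, -0.9, -0.7]
width: 1.002
grip_force: 0.0
```

Emit:
drive_tool:
  grip: [100,100,100,100,100,100,100,100]
  offset:
    - [28,-24,0]
    - [28,-24,0]
    - [28,-24,0]
    - [28,-24,0]
    - [20,-17,0]
    - [10,-8,0]
    - [0,0,0]
    - [0,0,0]
  angular:
    - [0,0,0]
    - [0,0,0]
    - [0,0,0]
    - [0,0,0]
    - [0,0,0]
    - [0,0,0]
    - [0,0,0]
    - [0,0,0]

```text
clock: 1.43
eef_pos: [0.404, -0.1562, 0.2985]
tool_rot: [-3.141, 0.001, 0.23]
force: [0.2, -0.1, 0.6]
width: 1.002
grip_force: 0.0
```

```bash
python3 - <<'E'
from h import *
s=snapshot('wrist');save(s,'w1');np.save('w1.npy',s,allow_pickle=True)
st=state();print(st['clock'],st['eef_pos'],st['tool_rot'],st['q']);print(s['world_from_camera'].round(3).tolist(),(s['z_map']>0).mean())
t=snapshot('top');print(t['pixels'].std())
E
```

```text
1.4833 [ 0.40370122 -0.15674926  0.29855737] [-3.14138629e+00  5.18895561e-04  2.28929222e-01] [-6.44969700e-01  1.29938361e-01  1.47248340e+00 -2.65585359e-04
  1.53966219e+00  6.96905791e-01]
[[0.229, -0.932, -0.282, 0.475], [-0.973, -0.22, -0.064, -0.139], [-0.002, 0.289, -0.957, 0.444], [0.0, 0.0, 0.0, 1.0]] 0.9960390625
5.298142357814636
```

View pics/w1.png

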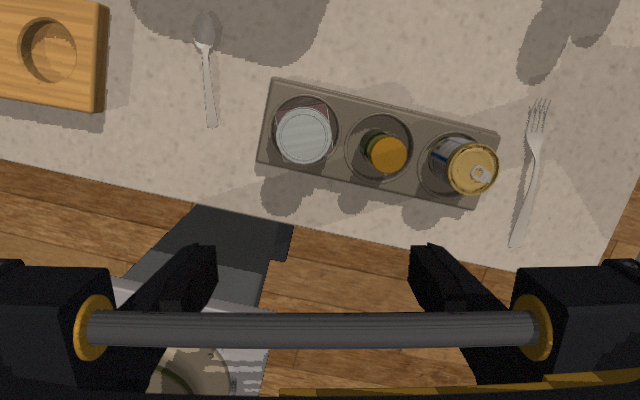

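The wrist view shows the jar's lid at (304,136) with some of the red body above it, the spice jar at (384,150), the tin at (467,165) and the round well at (48,50). I'll get the lid centre and body yaw from the depth points.

```bash
cat >> h.py <<'E'
def circ(P):
    A=np.c_[2*P,np.ones(len(P))];x=np.linalg.lstsq(A,(P**2).sum(1),rcond=None)[0];return x[:2],np.sqrt(x[2]+x[:2]@x[:2])
def lid(W,c0,zlo,zhi,r=.06):
    m=(W[...,2]>zlo)&(W[...,2]<zhi)&(np.hypot(W[...,0]-c0[0],W[...,1]-c0[1])<r)
    P=W[m]; c,rad=cv2.minEnclosingCircle(P[:,:2].astype(np.float32)); return c,rad,np.median(P[:,2]),len(P),P[:,:2].mean(0)
E
python3 - <<'E'
from h import *
for n in('side','w1'):
    s=np.load(n+'.npy',allow_pickle=True).item();W=cloud(s)
    print(n,lid(W,(.437,-.12),.088,.11))
    c=lid(W,(.437,-.12),.088,.11)[0]
    m=(W[...,2]>.032)&(W[...,2]<.066)&(np.hypot(W[...,0]-c[0],W[...,1]-c[1])<.05)
    P=W[m];print(len(P));r=cv2.minAreaRect(P[:,:2].astype(np.float32)*1000);print(r)
    # faces: lines per angle
    d=P[:,:2]-c
    a=np.degrees(np.arctan2(d[:,1],d[:,0]))
    for b in range(-180,180,15):
        k=(a>=b)&(a<b+15)
        if k.sum()>2: print(b,k.sum(),np.median(np.hypot(*d[k].T)).round(4))
    # board
    m=(W[...,2]>.027)&(W[...,2]<.036)&(W[...,1]>.06)&(W[...,1]<.42)&(W[...,0]>.3)&(W[...,0]<.65)
    P=W[m][:,:2]; print('board',cv2.minAreaRect(P.astype(np.float32)*1000),np.median(W[m][:,2]))
    m=(W[...,2]>.02)&(W[...,2]<.028)&(W[...,1]<.0)&(W[...,1]>-.42)&(W[...,0]>.3)&(W[...,0]<.55)
    P=W[m][:,:2]; print('tray',cv2.minAreaRect(P.astype(np.float32)*1000),np.median(W[m][:,2]))
E
```

```text
side ((0.43463635444641113, -0.1411546766757965), 0.029292497783899307, np.float64(0.09709202268905914), 194, array([ 0.43272934, -0.14604601]))
195
((426.5965270996094, -155.9438018798828), (40.57891845703125, 75.86229705810547), 66.1346435546875)
-180 16 0.0276
-165 13 0.0269
-150 16 0.0277
-135 20 0.0313
-120 32 0.0349
-105 7 0.0319
-90 8 0.0267
-75 7 0.0264
-60 9 0.0266
-45 16 0.0295
-30 16 0.0353
150 16 0.0376
165 19 0.0313
board ((455.3245544433594, 223.06106567382812), (124.81202697753906, 231.4330596923828), 2.6573143005371094) 0.03119418952311931
tray ((432.8370056152344, -233.38575744628906), (99.70547485351562, 284.3350830078125), 0.3161059319972992) 0.02359596057880986
w1 ((0.43357622623443604, -0.13821114599704742), 0.027683241292834282, np.float64(0.0972779105795209), 2453, array([ 0.43448632, -0.13825788]))
37
((459.731689453125, -128.63241577148438), (0.6993773579597473, 49.45746994018555), 21.823110580444336)
-30 3 0.0365
-15 8 0.0328
0 5 0.0287
15 5 0.0279
30 6 0.0288
45 7 0.0323
60 3 0.0362
board ((455.72894287109375, 172.6256103515625), (123.9210433959961, 123.27761840820312), 2.3085873126983643) 0.031087839633130165
tray ((432.6260986328125, -229.83438110351562), (99.49541473388672, 284.06494140625), 0.3520451784133911) 0.023580758231252275
```

Emit:
drive_tool:
  grip: [90,90,90,90,90,90,90,90]
  offset:
    - [17,-6,10]
    - [16.5,-6,20]
    - [0,0,30]
    - [0,0,35]
    - [0,0,35]
    - [0,0,30]
    - [0,0,15]
    - [0,0,0]
  angular:
    - [0,0,0]
    - [0,0,0]
    - [0,0,-0.05]
    - [0,0,-0.055]
    - [0,0,-0.05]
    - [0,0,0]
    - [0,0,0]
    - [0,0,0]

```text
clock: 2.2
eef_pos: [0.4321, -0.1374, 0.121]
tool_rot: [-3.136, 0.004, 0.382]
force: [-0.3, -0.0, -0.3]
width: 0.901
grip_force: 0.0
```

```bash
python3 - <<'E'
from h import *
s=snapshot('wrist');save(s,'w2');W=cloud(s)
st=state();print(st['clock'],st['eef_pos'],st['tool_rot'])
print(lid(W,(.434,-.138),.088,.11));c=np.array([.434,-.138])
m=(W[...,2]>.03)&(W[...,2]<.066)&(np.hypot(W[...,0]-c[0],W[...,1]-c[1])<.045)
P=W[m];print(len(P),cv2.minAreaRect(P[:,:2].astype(np.float32)*1000))
d=P[:,:2]-c;a=np.degrees(np.arctan2(d[:,1],d[:,0]))
for b in range(-180,180,15):
    k=(a>=b)&(a<b+15)
    if k.sum()>2: print(b,k.sum(),np.median(np.hypot(*d[k].T)).round(4))
E
```

```text
2.25 [ 0.43309409 -0.13782836  0.12294468] [-3.13919535e+00  1.84422649e-03  3.82073714e-01]
((0.43412718176841736, -0.13879838585853577), 0.02796466276049614, np.float64(0.09718978279006296), 8345, array([ 0.43612282, -0.13777357]))
983 ((459.515380859375, -128.1661834716797), (1.8597660064697266, 53.609378814697266), 22.408655166625977)
-30 97 0.0367
-15 184 0.0323
0 150 0.0289
15 143 0.0279
30 149 0.0288
45 179 0.0322
60 81 0.0364
```

View pics/w2.png

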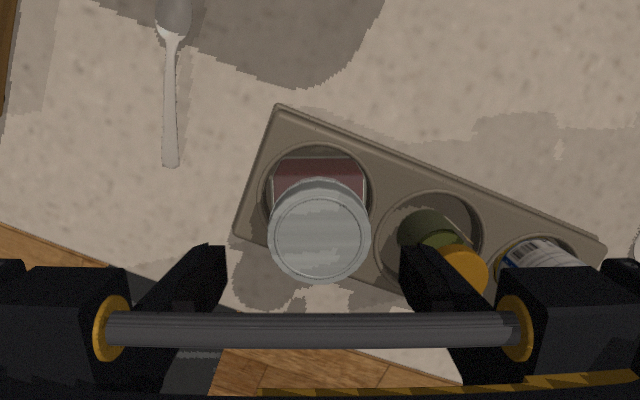

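The tool is yaw-aligned over the jar: lid at (320,230), body face at (318,172), and the right finger clears the spice jar. I'll narrow the opening and go down.

Emit:
drive_tool:
  grip: [78,78,78,78,78,78,78,78]
  offset:
    - [0,0,0]
    - [0,0,5]
    - [0,0,15]
    - [0,0,20]
    - [0,0,20]
    - [0,0,16]
    - [0,0,9]
    - [0,0,0]
  angular:
    - [0,0,0]
    - [0,0,0]
    - [0,0,0]
    - [0,0,0]
    - [0,0,0]
    - [0,0,0]
    - [0,0,0]
    - [0,0,0]

```text
clock: 2.92
eef_pos: [0.4337, -0.1372, 0.0381]
tool_rot: [-3.141, 0.001, 0.384]
force: [0.1, 1.0, 0.2]
width: 0.778
grip_force: 0.0
```

Emit:
drive_tool:
  grip: [58,50,50,50,50,50,50,50]
  offset:
    - [0,0,0]
    - [0,0,0]
    - [0,0,0]
    - [0,0,0]
    - [0,0,0]
    - [0,0,0]
    - [0,0,0]
    - [0,0,0]
  angular:
    - [0,0,0]
    - [0,0,0]
    - [0,0,0]
    - [0,0,0]
    - [0,0,0]
    - [0,0,0]
    - [0,0,0]
    - [0,0,0]

```text
clock: 3.58
eef_pos: [0.4348, -0.138, 0.0399]
tool_rot: [3.139, -0.002, 0.384]
force: [0.5, -4.2, 7.1]
width: 0.635
grip_force: 30.0
```

Emit:
drive_tool:
  grip: [50,50,50,50,50,50,50,50]
  offset:
    - [0,0,-3]
    - [0,0,-8]
    - [0,0,-15]
    - [0,0,-25]
    - [0,0,-25]
    - [0,0,-25]
    - [0,0,-20]
    - [0,0,-5]
  angular:
    - [0,0,0]
    - [0,0,0]
    - [0,0,0]
    - [0,0,0]
    - [0,0,0]
    - [0,0,0]
    - [0,0,0]
    - [0,0,0]

```text
clock: 4.25
eef_pos: [0.4344, -0.1371, 0.1678]
tool_rot: [3.138, -0.003, 0.384]
force: [0.3, -0.0, -2.9]
width: 0.637
grip_force: 30.0
```

```bash
python3 - <<'E'
from h import *
st=state();print(st['eef_pos'],st['tool_rot'],st['q'],st['force'],st['grip_force'])
y=st['tool_rot'][2];d=(np.array([.453,.277])-st['eef_pos'][:2])*1000
y=.044
print('at yaw 2.5deg tx,ty', d[0]*np.cos(y)+d[1]*np.sin(y), d[0]*np.sin(y)-d[1]*np.cos(y))
E
```

```text
[ 0.43444333 -0.13711888  0.16779545] [ 3.13832072e+00 -2.84564097e-03  3.84108306e-01] [-5.66828830e-01  2.88091965e-01  1.66767436e+00  4.49096052e-04
  1.18151005e+00  6.19694299e-01] [ 0.33587495 -0.0038396  -2.89675112] 29.97129821917042
at yaw 2.5deg tx,ty 36.75406262541041 -412.901842834514
```

Emit:
drive_tool:
  grip: [50,50,50,50,50,50,50,50]
  offset:
    - [0,0,0]
    - [0,0,0]
    - [0,0,0]
    - [0,0,0]
    - [5,-20,0]
    - [8,-35,0]
    - [8,-38,0]
    - [8,-38,0]
  angular:
    - [0,0,0.08]
    - [0,0,0.09]
    - [0,0,0.09]
    - [0,0,0.08]
    - [0,0,0]
    - [0,0,0]
    - [0,0,0]
    - [0,0,0]

```text
clock: 4.92
eef_pos: [0.4564, -0.0034, 0.1639]
tool_rot: [-3.141, 0.002, 0.042]
force: [1.6, -0.3, -3.1]
width: 0.633
grip_force: 30.0
```

Emit:
drive_tool:
  grip: [50,50,50,50,50,50,50,50]
  offset:
    - [8,-38,0]
    - [0,-38,0]
    - [0,-38,0]
    - [0,-35,0]
    - [0,-20,0]
    - [0,-10,0]
    - [0,0,0]
    - [0,0,0]
  angular:
    - [0,0,0]
    - [0,0,0]
    - [0,0,0]
    - [0,0,0]
    - [0,0,0]
    - [0,0,0]
    - [0,0,0]
    - [0,0,0]

```text
clock: 5.58
eef_pos: [0.4569, 0.1738, 0.1642]
tool_rot: [3.141, 0.001, 0.044]
force: [0.4, 0.5, -3.6]
width: 0.632
grip_force: 30.0
```

```bash
python3 - <<'E'
from h import *
s=snapshot('wrist');save(s,'w3');np.save('w3.npy',s,allow_pickle=True);W=cloud(s)
st=state();print(st['clock'],st['eef_pos'],st['tool_rot'],s['world_from_camera'][:3,3])
m=(W[...,2]>.028)&(W[...,2]<.035)&(W[...,1]>.06)&(W[...,1]<.42)&(W[...,0]>.35)&(W[...,0]<.56)
print(cv2.minAreaRect(W[m][:,:2].astype(np.float32)*1000))
E
```

```text
5.6333 [0.45719389 0.17321797 0.1643502 ] [3.14121576e+00 1.04035479e-03 4.31478210e-02] [0.52999544 0.17759727 0.30978695]
((454.7884216308594, 225.17706298828125), (123.46913146972656, 225.81594848632812), 2.1162619590759277)
```

View pics/w3.png

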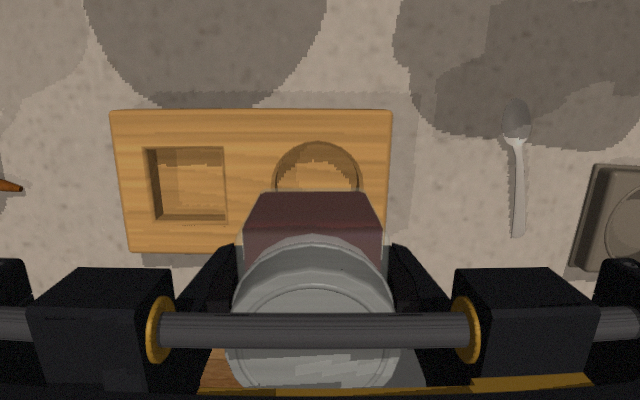

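The square well's mouth spans about (143..227, 146..222), the round well is at (316,172), and the held jar sits in front at (312,220..380). Next: exact well centre, and the jar's pose in the grip.

```bash
python3 - <<'E'
from h import *
s=np.load('w3.npy',allow_pickle=True).item();W=cloud(s);st=state()
hole=((W[...,2]<.0285)&(W[...,2]>-.005)).astype(np.uint8); hole[:, :120]=0;hole[:,250:]=0;hole[:125]=0;hole[238:]=0
n,l,stt,_=cv2.connectedComponentsWithStats(hole)
i=l[185,190];print(stt[i])
cs,_=cv2.findContours((l==i).astype(np.uint8),cv2.RETR_EXTERNAL,cv2.CHAIN_APPROX_NONE)
P=ray(s,cs[0][:,0],.031)[:,:2]
print('hole',cv2.minAreaRect(P.astype(np.float32)*1000))
c=st['eef_pos'][:2]
m=(W[...,2]>.10)&(np.hypot(*(W[...,:2]-c).transpose(2,0,1))<.05)&(W[...,2]<.24)
Q=W[m];print(np.histogram(Q[:,2],bins=np.arange(.10,.25,.01)))
zt=.1643-.032+.091
for a in((zt-.006,zt+.006),(zt-.08,zt-.03)):
    k=(Q[:,2]>a[0])&(Q[:,2]<a[1]);R=Q[k];print(len(R),np.median(R[:,2]),cv2.minEnclosingCircle(R[:,:2].astype(np.float32)),cv2.minAreaRect(R[:,:2].astype(np.float32)*1000))
print(c,st['tool_rot'])
E
```

```text
[ 144  147   83   76 5326]
hole ((452.7604064941406, 278.6614074707031), (64.09434509277344, 63.84635925292969), 1.6841996908187866)
(array([    0,     0,     0,   307,   601,   707,  1009,  1521,  2136,
        5411,  3501,  3237, 12676,  3084]), array([0.1 , 0.11, 0.12, 0.13, 0.14, 0.15, 0.16, 0.17, 0.18, 0.19, 0.2 ,
       0.21, 0.22, 0.23, 0.24]))
13408 0.22173770307826873 ((0.46153882145881653, 0.1739923357963562), 0.04081717133522034) ((462.18658447265625, 174.05946350097656), (44.12721633911133, 80.75111389160156), 2.198486566543579)
6956 0.1789827854609288 ((0.46526652574539185, 0.17479734122753143), 0.043899986892938614) ((471.60015869140625, 175.12091064453125), (25.925790786743164, 87.59859466552734), 2.924487590789795)
[0.45719389 0.17321797] [3.14121576e+00 1.04035479e-03 4.31478210e-02]
```

```bash
python3 - <<'E'
from h import *
s=np.load('w3.npy',allow_pickle=True).item();W=cloud(s);c=state()['eef_pos'][:2]
y=.0425;R=np.array([[np.cos(y),np.sin(y)],[-np.sin(y),np.cos(y)]])
D=(W[...,:2]-c)@R.T*1000
b=(W[...,2]>.145)&(W[...,2]<.19)&(abs(D[...,1])<20)&(D[...,0]>15)&(D[...,0]<45)
print('face x, slope',np.median(D[b][:,0]),np.polyfit(D[b][:,1],D[b][:,0],1))
b=(W[...,2]>.215)&(W[...,2]<.228)&(abs(D[...,0])<35)&(abs(D[...,1])<29)
P=D[b];x=[]
for w in range(-20,21,5):
    k=abs(P[:,1]-w)<2;x.append((w,P[k][:,0].max()))
print(np.round(x,1)); 
for u in (0,8,15,20): k=abs(P[:,0]-u)<1.5;print(u,P[k][:,1].min(),P[k][:,1].max())
d=R@(np.array([.4528,.279])-c)*1000;print('to well',d)
E
```

```text
face x, slope 26.63209484429322 [-1.08376526e-02  2.66264713e+01]
[[-20.   18.2]
 [-15.   22.4]
 [-10.   25. ]
 [ -5.   26.4]
 [  0.   27.1]
 [  5.   26.8]
 [ 10.   25.6]
 [ 15.   23.9]
 [ 20.   20.6]]
0 -25.099380252206156 27.45310425609318Traceback (most recent call last):
  File "<stdin>", line 12, in <module>
    return umr_minimum(a, axis, None, out, keepdims, initial, where)
ValueError: zero-size array to reduction operation minimum which has no identity
```

Emit:
drive_tool:
  grip: [50,50,50,50,50,50,50,50]
  offset:
    - [1,-15,0]
    - [0,-30,0]
    - [0,-30,0]
    - [0,-20,0]
    - [0,-10,15]
    - [0,0,30]
    - [0,0,30]
    - [0,0,15]
  angular:
    - [0,0,0.01]
    - [0,0,0]
    - [0,0,0]
    - [0,0,0]
    - [0,0,0]
    - [0,0,0]
    - [0,0,0]
    - [0,0,0]

```text
clock: 6.3
eef_pos: [0.4538, 0.2773, 0.0718]
tool_rot: [3.14, 0.004, 0.032]
force: [0.6, 0.0, -3.6]
width: 0.63
grip_force: 30.0
```

Emit:
drive_tool:
  grip: [50,50,50,50,50,50,50,50]
  offset:
    - [0,0,0]
    - [0,0,0]
    - [0,0,2]
    - [0,0,2]
    - [0,0,2]
    - [0,0,2]
    - [0,0,2]
    - [0,0,0]
  angular:
    - [0,0,0]
    - [0,0,0]
    - [0,0,0]
    - [0,0,0]
    - [0,0,0]
    - [0,0,0]
    - [0,0,0]
    - [0,0,0]

```text
clock: 6.97
eef_pos: [0.4545, 0.2791, 0.0646]
tool_rot: [3.142, 0.0, 0.034]
force: [-0.7, -0.2, -3.3]
width: 0.636
grip_force: 30.0
```

Emit:
drive_tool:
  grip: [50,50,50,50,50,50,50,50]
  offset:
    - [0,0,1]
    - [0,0,1]
    - [0,0,1]
    - [0,0,1]
    - [0,0,1]
    - [0,0,1]
    - [0,0,1]
    - [0,0,0]
  angular:
    - [0,0,0]
    - [0,0,0]
    - [0,0,0]
    - [0,0,0]
    - [0,0,0]
    - [0,0,0]
    - [0,0,0]
    - [0,0,0]

```text
clock: 7.63
eef_pos: [0.4545, 0.2791, 0.0575]
tool_rot: [3.141, 0.0, 0.034]
force: [0.4, 0.4, -3.8]
width: 0.629
grip_force: 30.0
```

No contact with the board, so the jar has entered the well. Continuing down.

Emit:
drive_tool:
  grip: [50,50,50,50,50,50,50,50]
  offset:
    - [0,0,1.5]
    - [0,0,2]
    - [0,0,2]
    - [0,0,2]
    - [0,0,2]
    - [0,0,1.5]
    - [0,0,1]
    - [0,0,0]
  angular:
    - [0,0,0]
    - [0,0,0]
    - [0,0,0]
    - [0,0,0]
    - [0,0,0]
    - [0,0,0]
    - [0,0,0]
    - [0,0,0]

```text
clock: 8.3
eef_pos: [0.4545, 0.2791, 0.0455]
tool_rot: [3.141, 0.0, 0.034]
force: [-0.0, 0.4, -4.5]
width: 0.633
grip_force: 30.0
```

Emit:
drive_tool:
  grip: [50,50,50,50,50,50,50,50]
  offset:
    - [0,0,0.5]
    - [0,0,0.5]
    - [0,0,0.5]
    - [0,0,0.5]
    - [0,0,0.5]
    - [0,0,0]
    - [0,0,0]
    - [0,0,0]
  angular:
    - [0,0,0]
    - [0,0,0]
    - [0,0,0]
    - [0,0,0]
    - [0,0,0]
    - [0,0,0]
    - [0,0,0]
    - [0,0,0]

```text
clock: 8.97
eef_pos: [0.4547, 0.2792, 0.0448]
tool_rot: [-3.141, -0.001, 0.034]
force: [-4.5, -2.0, 14.1]
width: 0.633
grip_force: 30.0
```

Emit:
drive_tool:
  grip: [72,80,80,80,80,80,80,80]
  offset:
    - [0,0,0]
    - [0,0,0]
    - [0,0,0]
    - [0,0,0]
    - [0,0,0]
    - [0,0,-2]
    - [0,0,-5]
    - [0,0,-8]
  angular:
    - [0,0,0]
    - [0,0,0]
    - [0,0,0]
    - [0,0,0]
    - [0,0,0]
    - [0,0,0]
    - [0,0,0]
    - [0,0,0]

```text
clock: 9.63
eef_pos: [0.4544, 0.2791, 0.0583]
tool_rot: [3.141, 0.001, 0.034]
force: [-0.6, 0.4, 0.6]
width: 0.804
grip_force: 0.0
```

Emit:
drive_tool:
  grip: [80,80,80,80,80,80,80,80]
  offset:
    - [0,0,-15]
    - [0,0,-20]
    - [0,0,-25]
    - [0,0,-25]
    - [0,0,-25]
    - [0,0,-15]
    - [0,0,-5]
    - [0,0,0]
  angular:
    - [0,0,0]
    - [0,0,0]
    - [0,0,0]
    - [0,0,0]
    - [0,0,0]
    - [0,0,0]
    - [0,0,0]
    - [0,0,0]

```text
clock: 10.3
eef_pos: [0.4549, 0.2793, 0.1897]
tool_rot: [-3.141, -0.003, 0.034]
force: [0.9, -0.6, -0.6]
width: 0.8
grip_force: 0.0
```

```bash
python3 - <<'E'
from h import *
s=snapshot('wrist');save(s,'w4');np.save('w4.npy',s,allow_pickle=True);W=cloud(s);st=state()
print(st['clock'],st['eef_pos'],st['tool_rot'],st['force'])
print(lid(W,(.453,.279),.094,.115,.045))
t=snapshot('side');save(t,'s2');V=cloud(t);print(lid(V,(.453,.279),.094,.115,.045))
E
```

```text
10.35 [0.45447045 0.27911492 0.18835204] [-3.14145533e+00 -4.35704988e-04  3.37944206e-02] [-0.46686395 -0.75372011 -0.41775861]
((0.4535999894142151, 0.27987605333328247), 0.027791179716587067, np.float64(0.10219816532714411), 4762, array([0.45517191, 0.27996207]))
((0.4536598026752472, 0.27562639117240906), 0.03102782741189003, np.float64(0.10218532886005455), 88, array([0.45278021, 0.270775  ]))
```

View pics/w4.png

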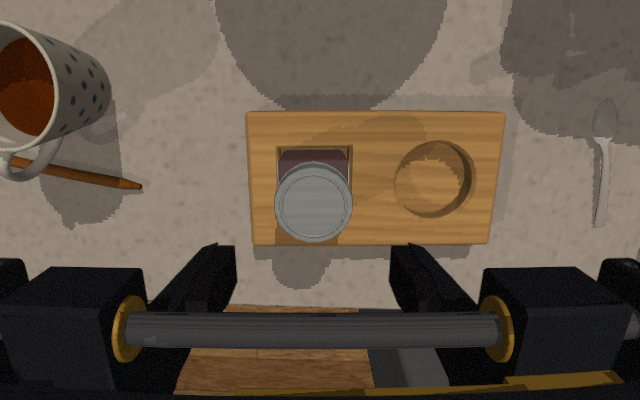

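The jar stands square in the well with its lid at (313,202), top at z=0.102. Going down onto the lid.

Emit:
drive_tool:
  grip: [80,80,80,80,80,80,80,80]
  offset:
    - [-1,-1,5]
    - [0,0,15]
    - [0,0,25]
    - [0,0,25]
    - [0,0,20]
    - [0,0,10]
    - [0,0,4]
    - [0,0,0]
  angular:
    - [0,0,0]
    - [0,0,0]
    - [0,0,0]
    - [0,0,0]
    - [0,0,0]
    - [0,0,0]
    - [0,0,0]
    - [0,0,0]

```text
clock: 11.07
eef_pos: [0.4532, 0.28, 0.0834]
tool_rot: [3.141, 0.002, 0.034]
force: [-0.1, -1.2, -0.5]
width: 0.8
grip_force: 0.0
```

Emit:
drive_tool:
  grip: [60,50,50,50,50,50,50,50]
  offset:
    - [0,0,0]
    - [0,0,0]
    - [0,0,0]
    - [0,0,0]
    - [0,0,0]
    - [0,0,0]
    - [0,0,0]
    - [0,0,0]
  angular:
    - [0,0,0]
    - [0,0,0]
    - [0,0,0]
    - [0,0,0]
    - [0,0,0]
    - [0,0,0]
    - [0,0,0]
    - [0,0,0]

```text
clock: 11.73
eef_pos: [0.4541, 0.28, 0.0851]
tool_rot: [-3.142, -0.002, 0.034]
force: [0.3, -4.3, 6.0]
width: 0.625
grip_force: 30.0
```

```bash
python3 -c "
from h import *
for k,v in state().items(): print(k,np.round(v,3))"
```

```text
clock 11.733
q [ 3.310e-01  5.160e-01  1.568e+00 -1.000e-03  1.055e+00  1.868e+00]
joint_vel [ 0.    -0.001 -0.001 -0.     0.002 -0.002]
joint_torque [ 1.4990e+00 -4.2115e+01 -1.5962e+01  6.6300e-01 -3.2700e-01 -2.0000e-03]
eef_pos [0.454 0.28  0.085]
tool_rot [-3.142e+00 -2.000e-03  3.400e-02]
force [ 0.25  -4.253  5.98 ]
moment [-0.486 -0.043 -0.016]
grip_force 30.001
width 0.625
```

Emit:
drive_tool:
  grip: [50,50,50,50,50,50,50,50]
  offset:
    - [0,0,0]
    - [0,0,0]
    - [0,0,0]
    - [0,0,-0.2]
    - [0,0,-0.2]
    - [0,0,-0.2]
    - [0,0,-0.2]
    - [0,0,-0.2]
  angular:
    - [0,0,-0.03]
    - [0,0,-0.05]
    - [0,0,-0.05]
    - [0,0,-0.05]
    - [0,0,-0.05]
    - [0,0,-0.05]
    - [0,0,-0.05]
    - [0,0,-0.05]

```text
clock: 12.4
eef_pos: [0.454, 0.2802, 0.0857]
tool_rot: [-3.142, -0.001, 0.415]
force: [1.6, -1.2, 3.2]
width: 0.629
grip_force: 30.0
```

```bash
python3 -c "
from h import *
s=state()
for k in ('force','moment','tool_rot','width'): print(k,np.round(s[k],3))"
```

```text
force [ 1.579 -1.229  3.18 ]
moment [-0.25  -0.144 -0.288]
tool_rot [-3.142e+00 -1.000e-03  4.150e-01]
width 0.629
```

The wrist feels the resisting moment (-0.29 N m), so the lid is turning against the braced jar. Finishing the turn to 75 degrees.

Emit:
drive_tool:
  grip: [50,50,50,50,50,50,50,50]
  offset:
    - [0,0,-0.2]
    - [0,0,-0.2]
    - [0,0,-0.2]
    - [0,0,-0.2]
    - [0,0,-0.2]
    - [0,0,0]
    - [0,0,0]
    - [0,0,0]
  angular:
    - [0,0,-0.05]
    - [0,0,-0.05]
    - [0,0,-0.05]
    - [0,0,-0.05]
    - [0,0,-0.05]
    - [0,0,-0.05]
    - [0,0,-0.05]
    - [0,0,-0.05]

```text
clock: 13.07
eef_pos: [0.4541, 0.2802, 0.0867]
tool_rot: [3.141, -0.001, 0.816]
force: [1.6, -1.0, 2.9]
width: 0.629
grip_force: 30.0
```

Emit:
drive_tool:
  grip: [50,50,50,50,50,50,50,50]
  offset:
    - [0,0,0]
    - [0,0,0]
    - [0,0,0]
    - [0,0,0]
    - [0,0,0]
    - [0,0,0]
    - [0,0,0]
    - [0,0,0]
  angular:
    - [0,0,-0.08]
    - [0,0,-0.08]
    - [0,0,-0.08]
    - [0,0,-0.08]
    - [0,0,-0.08]
    - [0,0,-0.08]
    - [0,0,-0.05]
    - [0,0,0]

```text
clock: 13.73
eef_pos: [0.4543, 0.2801, 0.087]
tool_rot: [3.14, -0.001, 1.345]
force: [2.3, -2.1, 5.5]
width: 0.625
grip_force: 30.0
```

```bash
python3 -c "
from h import *
s=state()
for k in ('force','moment','tool_rot','eef_pos','width'): print(k,np.round(s[k],3))"
```

```text
force [ 2.272 -2.085  5.471]
moment [-0.423 -0.356  0.022]
tool_rot [ 3.140e+00 -1.000e-03  1.345e+00]
eef_pos [0.454 0.28  0.087]
width 0.625
```

Emit:
drive_tool:
  grip: [50,50,50,50,50,50,50,50]
  offset:
    - [0,0,-0.5]
    - [0,0,-0.5]
    - [0,0,-0.5]
    - [0,0,-1]
    - [0,0,-1]
    - [0,0,-1]
    - [0,0,-1]
    - [0,0,0]
  angular:
    - [0,0,0]
    - [0,0,0]
    - [0,0,0]
    - [0,0,0]
    - [0,0,0]
    - [0,0,0]
    - [0,0,0]
    - [0,0,0]

```text
clock: 14.4
eef_pos: [0.4536, 0.2802, 0.0919]
tool_rot: [3.142, -0.0, 1.344]
force: [1.0, 0.4, -0.1]
width: 0.626
grip_force: 30.0
```

Free, with no pull on the wrist. Raising on.

Emit:
drive_tool:
  grip: [50,50,50,50,50,50,50,50]
  offset:
    - [0,0,-2]
    - [0,0,-3]
    - [0,0,-4]
    - [0,0,-4]
    - [0,0,-4]
    - [0,0,-3]
    - [0,0,-1]
    - [0,0,0]
  angular:
    - [0,0,0]
    - [0,0,0]
    - [0,0,0]
    - [0,0,0]
    - [0,0,0]
    - [0,0,0]
    - [0,0,0]
    - [0,0,0]

```text
clock: 15.07
eef_pos: [0.4537, 0.2802, 0.1131]
tool_rot: [3.141, -0.0, 1.344]
force: [0.1, 0.2, -0.3]
width: 0.626
grip_force: 30.0
```

```bash
python3 - <<'E'
from h import *
st=state();print(st['eef_pos'],st['tool_rot'],st['force'],st['width'])
s=snapshot('side');a=cv2.resize(s['pixels'][150:230,270:370,::-1],None,fx=6,fy=6,interpolation=cv2.INTER_CUBIC)
w=snapshot('wrist');b=cv2.resize(w['pixels'][...,::-1],(600,375))[100:220]
cv2.imwrite('pics/end.png',np.vstack([a,b]));print(a.shape)
W=cloud(w);m=(np.hypot(W[...,0]-.4536,W[...,1]-.28)<.05);print(np.histogram(W[m][:,2],bins=np.arange(0,.2,.01)))
E
```

```text
[0.45365047 0.28018278 0.11311394] [ 3.14107829e+00 -3.37280853e-04  1.34384968e+00] [ 0.11567234  0.17711805 -0.27892177] 0.6261462125653517
(480, 600, 3)
(array([  11,   87, 1696, 4302,  270,  361,  366, 2369,  438,   17,    0,
       1288, 7325, 6584, 1441, 2072,  952, 1121, 3615]), array([0.  , 0.01, 0.02, 0.03, 0.04, 0.05, 0.06, 0.07, 0.08, 0.09, 0.1 ,
       0.11, 0.12, 0.13, 0.14, 0.15, 0.16, 0.17, 0.18, 0.19]))
```

View pics/end.png

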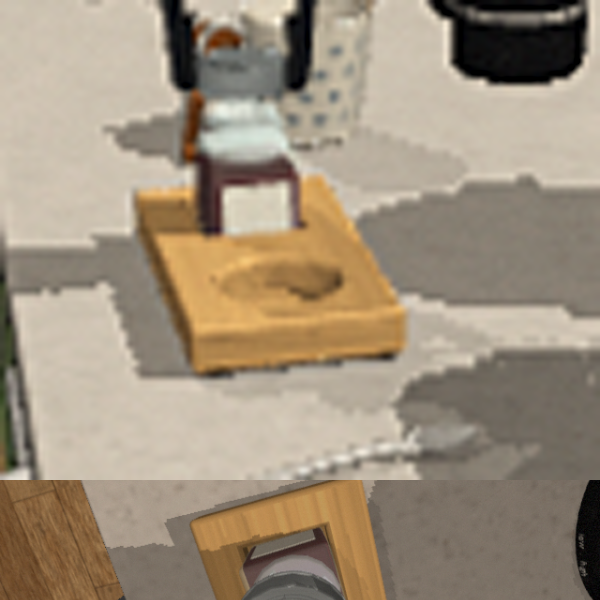

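The jar stands open in the well with its glass neck at (243,135). The lid is held level above it at (238,75), with its edge about 15 mm over the mouth.

```bash
python3 -c "
from station import finish_job
print(finish_job())"
```

```text
the job is handed in; nothing more can be done
None
```

The job is handed in: the jar stands open in the square well, the gripper holds its lid level about 15 mm above the mouth, nothing else was handled, and it took about 15 s of the 72 s.

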